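Set the lamb-bottle warmer to three dots and start it

TASK

Bring the lambs' bottles to feeding warmth: with the fingertips push the thumb tab of the bottle warmer's round selector, click by click, until it points at the three-dot mark and rests in that click, and only then press the start button beside the selector fully in and let it come out again. Push the tab from one side, do not pinch it between the fingers. Lift nothing, and leave the bottles in the wells, the white pot and the pen on the deck, and the amber vial beside the warmer where they are.

Things in the scene. Friction and masses are not known exactly. Their poses are not given: they have to be found in the camera images.
- warmer: Bottle warmer, fixed, 266 mm deep (x), 546 wide, 130 high. Its x points to its back (away from the robot at yaw 0), y to its left, z up; origin on the table, mid-depth, between its halves. Left half: aluminium block with four wells, two holding bottles. Right half: flat bare-metal control deck 130 mm up, with round selector (axis at x 0.010, y -0.125) and start button (x 0.010, y -0.245).
- selector_axis (a point): Point on the selector's vertical axis at the deck's surface. The selector is a flat grey disc 86 mm across, top 8 mm above the deck, with a black hub 36 mm across and 20 mm above the deck, and one upright radial black thumb tab. Nothing else rises from the deck within 95 mm of the axis.
- tab_tip (a point): Outer end of the thumb tab, top edge; moves with the selector and is its pointer. The tab runs from the hub to 60 mm from the axis (17 mm beyond the disc), is 12 mm thick, from 5 to 28 mm above the deck, and has a white line along its top.
- mark_three (a point): Point on the deck where the tab's end must stand: 60 mm from the axis, on the line to the three-dot mark. Six black marks stand 60 degrees apart, 87 mm from the axis: an open ring (off) at the back, then clockwise from above one, two, three, four, five dots; so three dots are straight in front of the selector (-x of the warmer).
- selector (a joint): Selector angle (rad): 0 with the tab at the open ring, growing clockwise from above. It clicks every 1.047: one dot 1.047, two 2.094, three 3.142 or -3.142, four -2.094, five -1.047. Turns endlessly both ways. About 5 N at the tab's end takes it over the hump half way between clicks, then it springs on to the next by itself. Starts anywhere but at three dots, even between marks.
- tab_face_a: Ribbed rubber facing on the tab's right side, looking from the axis out along the tab: 20 to 57 mm from the axis, 8 to 24 mm above the deck, its face 6 mm from the tab's middle plane. Pushing on it turns the selector anticlockwise. The origin lies on the axis, x along the tab.
- tab_face_b: The same facing on the tab's left side; pushing on it turns the selector clockwise.
- start (a joint): Start button's travel (m): 0 out, 0.006 fully in. Springs out by itself; about 5 N presses it fully in.
- start_top (a point): Centre of the top of the start button, a grey round button 26 mm across in a black collar 42 mm across, on the deck 120 mm to the right of the selector's axis. Its top stands 22 mm above the deck when out, its collar 12 mm.
- bottle_tall: Clear lamb feeding bottle with orange screw collar and rubber teat, 69 mm across, 223 mm tall, standing in one of the warmer's wells; origin under its centre. To be left alone.
- bottle_short: The same but 188 mm tall, in another well; origin under its centre. To be left alone.
- pot: Small open white plastic pot, 45 mm across, 46 mm tall, standing on the control deck near its back right corner; origin under its centre. To be left alone.
- vial: Amber medicine vial with aluminium cap, 48 mm across, 78 mm tall, on the table to the right; origin under its centre. To be left alone.
- tag_pen: White marker pen with black cap, 133 mm long, 18 mm thick, lying along the front edge of the control deck; origin under its middle. To be left alone.

How it is judged:
By the outcome, as a careful person would: the job done as asked, in the order asked, and still so for the second after the job is handed in, with the robot touching nothing.
It also fails if it takes over 48 s, if anything falls off the work surface, if the arm or the gripper's body presses on something with over 40 N, if the wrist force passes 120 N, or if a joint passes its speed limit or range.

ROBOT

A 6-joint arm with a two-finger parallel gripper is mounted at the origin on the work surface. World frame = base frame: x ahead of the robot, y to its left, z up, the work surface at z = 0. Lengths are in m, angles in rad, forces in N, time in s.
With the tool pointing down it reaches from about 0.3 to 0.875 m from the base axis. Payload 6.4 kg.
Tool frame: the origin (TCP) lies at the very end of the fingers, on their centre line; the grasp point (between the pads) lies 19 mm behind it; z points along the fingers, y is the direction in which the jaws open and shut (so a half turn about z gives the same grasp; the last joint's range is limited). The gripper opens to 85 mm and grips with 20 to 120 N. Pads are 22 mm wide; open, the fingers measure 114 mm over their backs; the gripper's body (76 mm by 85 mm) begins 54 mm behind the grasp point. The pads swing forward as they close: fully open they stand 13 mm farther back than shut.
Start: joints at [0.929, 0.181, 1.607, -0, 1.354, -0.206], TCP at [0.243, 0.521, 0.231] pointing down, gripper open.
Joint ranges: [-2.99, 2.99], [-0.89, 2.07], [0.3, 2.58], [-1.14, 4.28], [0, 2.63], [-3.12, 3.12]. Speed limits (rad/s): [2.57, 2.57, 3.01, 3.14, 3.14, 3.14].

INTERFACE

Orientations are given as a unit quaternion [w, x, y, z].
In Python, from bench import * gives the robot as it stands.
- The arm moves only by the tool arm_command, never from a script. Its argument "motion" is text: rows parted by semicolons, each of 7 numbers parted by spaces: the shift along the tool's x, y, z in units of 0.2 m (1.0 is 0.2 m), then the turn, a rotation vector about the tool's x, y, z in units of 60 degrees (1.0 is 60 degrees), then the opening, from 0 (shut) to 1 (fully open). In form: tx ty tz ax ay az grip; .... A call has 1 to 10 rows; each row shifts and turns the pose as measured when the row begins, along the tool's axes as they then stand; what a row does not reach is not made up. A row lasts 1/12 s, in which the tool goes at most 41.7 mm and 7.16 degrees, less where a joint would pass 70% of its speed; a pose out of reach is approached as far as the arm can. A call with a number of a shift or a turn outside -1 to 1 is refused whole. A call with a gripper value outside its range is refused whole. The fingers move at their own pace and stop on an object; the grip force is fixed at half the most. Time passes only in rows, so rows that do not move let the fingers close. It gives the time, the measured TCP pose, the force and the opening at its end, in the units of the state.
- get_obs(): the state, without advancing time (a new reading comes with each control period).
- camera(name): name is "scene" or "side" or "wrist"; returns a dict with "img" (480x640x3 uint8, red, green, blue), "intrinsics" (3x3 intrinsics, pixels), "pose" (4x4, takes a point from camera to world coordinates); the wrist camera has in their place "mount" (4x4, takes a point from camera to tool coordinates, whose origin is the TCP and whose axes are the flange's). Camera axes: x right, y down, z forward; pixel columns grow to the right and rows downward; lengths in m; the calibration is good to about 2 mm. The wrist camera is an equidistant fisheye: a pixel r from the principal point sees the ray r / f radians off the axis. A picture is of the moment at which its call begins: read the wrist's pose just before it. There is no depth.
- hand_in(): hands the job in, once; it reports no verdict.
Trained networks look in the newest picture that a camera, given by its name, has taken for a name from the list of things; names that differ only in an ending like _2 or _b are one class to them, and where a whole thing is asked for, a point or a joint stands for the part that bears it (a point fixed in the world has none). Each returns a list of dicts, best first, with "conf" (0 to 1); they miss things now and then, are a little off and sometimes report something else, mostly with a low value. They report only what shows in the picture. A call takes as long as a camera call.
- search_frame(camera, target): "box" ([left, top, right, bottom] in pixels, round what is visible of it).
The state is a dict: "time_s": time; "q": joint angles; "dq": joint speeds; "joint_efforts": joint torques, N m; "eef_pos": TCP position; "eef_rot": TCP orientation; "wrist_force": force on the tool from outside, world axes, zero at the start; "torque": the same for the moment, N m; "opening": opening from 0.0 (shut) to 1.0 (fully open).
Only numpy, scipy, OpenCV 4.12 (cv2) and the standard library are available. Lean on these libraries where they do the work, as an engineer would, in place of code of your own. Each camera call takes 0.05 s, during which the arm holds its last target.

## Working session

There is one attempt and no reset: what is moved stays moved. The work goes in short steps, Python scripts to look and compute and a tool call to move; the robot and the scene stay as the last step left them, time stands still between calls to the robot, and variables do not carry over. Pictures are saved under pics/ and viewed, and the job is handed in when it is done.

Besides the shell and the picture viewer there is one more tool, called after ">>>" as name(argument=value, ...), one argument or row to a line, values as JSON. arm_command: Moves the arm, as the interface text tells. Shifts and turns lie within -1 to 1; 1 stands for 0.2 m of shift or 60 degrees of turn. Its arguments: {"type":"object","properties":{"motion":{"type":"string"}},"required":["motion"]}

```bash
ls; mkdir -p pics
python3 - <<'E'
from bench import *
import cv2
o=get_obs();print(o)
for n in ["scene","side","wrist"]:
    c=camera(n);cv2.imwrite(f"pics/{n}0.png",c["img"][:,:,::-1]);print(n,c["intrinsics"],c.get("pose",c.get("mount")))
    for t in ["warmer","selector","start","tab_tip","start_top"]:
        print(t,[(d["box"],d["conf"]) for d in search_frame(n,t)][:2])
print(get_obs()["time_s"])
E
```

```text
pics
{'time_s': 0.0, 'q': array([ 9.28700783e-01,  1.81519352e-01,  1.60800553e+00,  7.65137678e-06,
        1.35379272e+00, -2.06315355e-01]), 'dq': array([ 0.00101639, -0.00180152, -0.00127812, -0.00064221, -0.00050097,
        0.00077306]), 'joint_efforts': array([-6.85507621e-04, -4.44856346e+01, -3.51335549e+01, -1.55040966e-04,
        8.78585415e-03, -8.58311129e-07]), 'eef_pos': array([0.24237309, 0.52081835, 0.23039754]), 'eef_rot': array([-3.58396342e-04,  2.16170815e-01,  9.76355179e-01, -7.84493511e-04]), 'wrist_force': array([-0.55344838, -0.17792593,  0.47769508]), 'torque': array([ 0.0311488 ,  0.0045207 , -0.01066481]), 'opening': 0.9986222551265818}
scene [[503.35810376   0.         324.18069548]
 [  0.         503.35810376 245.76792131]
 [  0.           0.           1.        ]] [[-0.76101843  0.43606902 -0.48030695  1.12497552]
 [ 0.64865395  0.50013135 -0.57368692  0.69648805]
 [-0.00995053 -0.74813932 -0.66346707  0.90798615]
 [ 0.          0.          0.          1.        ]]
warmer []
selector [([316.4, 250.4, 354.0, 281.0], 0.56)]
start [([313.5, 248.9, 353.7,
[... 480 characters left out ...]
   ]]
warmer [([252.3, 151.3, 406.8, 295.5], 0.84)]
selector [([319.1, 195.2, 358.0, 221.4], 0.63)]
start [([350.3, 224.3, 356.6, 239.1], 0.61)]
tab_tip [([319.8, 194.5, 353.2, 224.0], 0.7)]
start_top []
wrist [[371.64829954   0.         321.58512595]
 [  0.         371.64829954 235.27380796]
 [  0.           0.           1.        ]] [[ 5.39837560e-04 -9.45926875e-01 -3.24379494e-01  8.35215759e-02]
 [ 9.99999669e-01  3.12980831e-04  7.51528400e-04 -5.21487091e-04]
 [-6.09366347e-04 -3.24379792e-01  9.45926730e-01 -1.43792658e-01]
 [ 0.00000000e+00  0.00000000e+00  0.00000000e+00  1.00000000e+00]]
warmer [([122.9, 325.9, 398.6, 480.0], 0.81)]
selector []
start []
tab_tip []
start_top []
0.9
```

Run:
```python
import cv2
a=cv2.imread("pics/scene0.png");cv2.imwrite("pics/s1.png",cv2.resize(a[150:350,200:460],(780,600),interpolation=cv2.INTER_CUBIC))
a=cv2.imread("pics/side0.png");cv2.imwrite("pics/s2.png",cv2.resize(a[130:310,230:470],(800,600),interpolation=cv2.INTER_CUBIC))
```

```text
(no output)
```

View pics/s1.png

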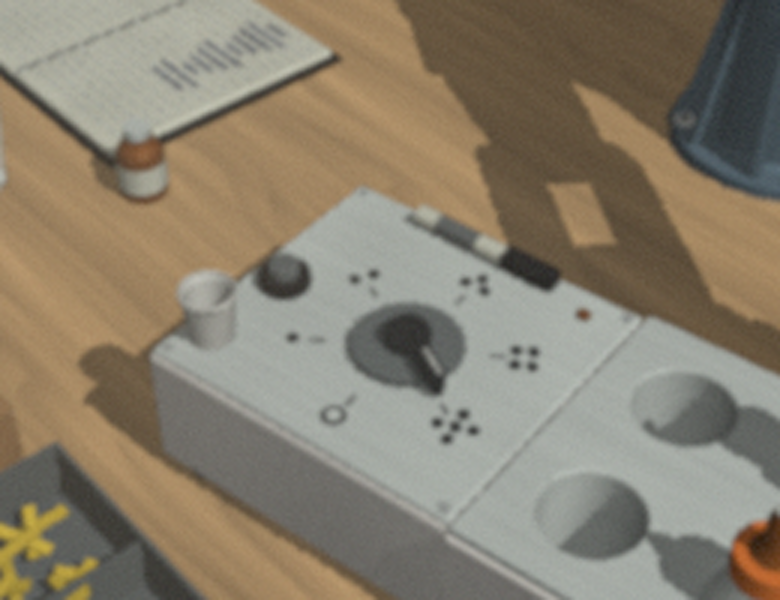

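View pics/s2.png

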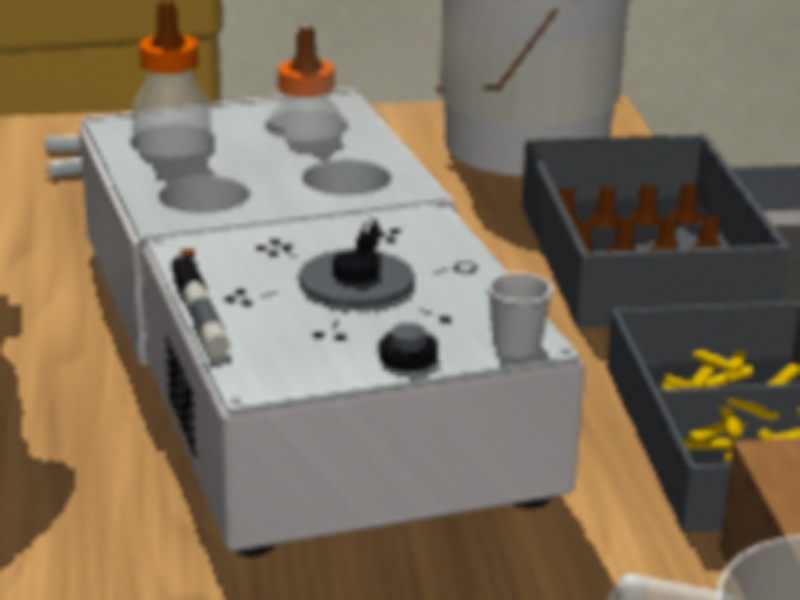

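View pics/wrist0.png

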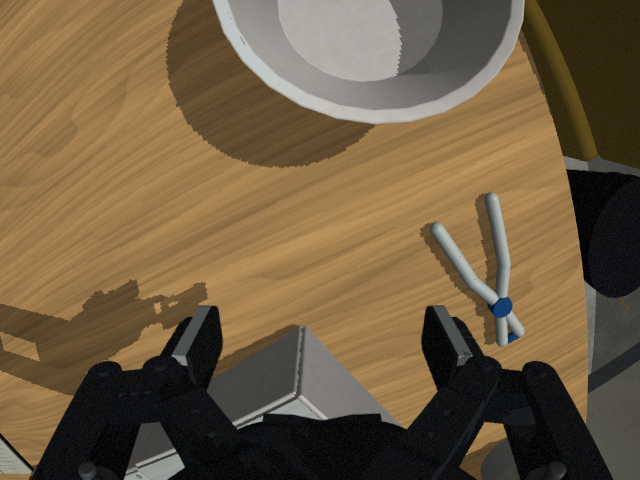

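View pics/scene0.png

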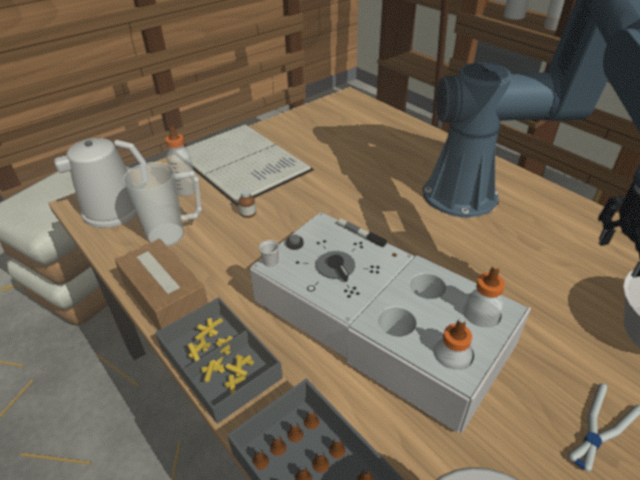

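```bash
cat > h.py <<'E'
import numpy as np
CAM={'scene':(np.array([[503.35810376,0,324.18069548],[0,503.35810376,245.76792131],[0,0,1]]),np.array([[-0.76101843,0.43606902,-0.48030695,1.12497552],[0.64865395,0.50013135,-0.57368692,0.69648805],[-0.00995053,-0.74813932,-0.66346707,0.90798615]])),
'side':(np.array([[520.94917153,0,321.09654893],[0,520.94917153,238.92029993],[0,0,1]]),np.array([[0.99698939,-0.04520296,0.0629988,0.46275636],[-0.07707008,-0.48857903,0.86910916,-1.06774791],[-0.00850641,-0.87134793,-0.49059191,0.71486265]]))}
def unproj(cam,uv,z):
    K,P=CAM[cam];d=P[:,:3]@np.linalg.solve(K,np.array([*uv,1.]));c=P[:,3]
    return (c+d*(z-c[2])/d[2])[:2]
def proj(cam,X):
    K,P=CAM[cam];p=K@(P[:,:3].T@(np.asarray(X)-P[:,3]));return p[:2]/p[2]
E
cat > fit.py <<'E'
from h import *
S=[(333,414),(292,337),(369,276),(477,285),(524,357),(455,426)]
D=[(465,267),(440,317),(329,336),(239,297),(274,247),(388,235)]
ang=np.arange(6)*np.pi/3
L=np.array([[.01+.087*np.cos(a),-.125-.087*np.sin(a)] for a in ang])
allW=[]
def fit(L,W):
    lc,wc=L.mean(0),W.mean(0);H=(L-lc).T@(W-wc)
    th=np.arctan2(H[0,1]-H[1,0],H[0,0]+H[1,1]);c,s=np.cos(th),np.sin(th);R=np.array([[c,-s],[s,c]])
    return th,R,wc-R@lc,np.linalg.norm((R@(L-lc).T).T+wc-W,axis=1)
WS=np.array([unproj('scene',(200+u/3,150+v/3),.13) for u,v in S]);WD=np.array([unproj('side',(230+u*.3,130+v*.3),.13) for u,v in D])
for n,W,l in (('scene',WS,L),('side',WD,L),('both',np.r_[WS,WD],np.r_[L,L])):
    th,R,t,e=fit(l,W);print(n,np.degrees(th),t,'axis',R@[.01,-.125]+t,'btn',R@[.01,-.245]+t,(e*1e3).round(1))
ax=R@[.01,-.125]+t
for n,uv in(('scene',(200+438/3,150+388/3)),('side',(230+372*.3,130+222*.3))):
    p=unproj(n,uv,.158);l=R.T@(p-ax);print(n,'tip local',l,np.hypot(*l),'sel deg',np.degrees(np.arctan2(-l[1],l[0])))
E
python3 fit.py
```

```text
scene 11.030248218084493 [0.55122774 0.21277519] axis [0.58495891 0.09199768] btn [ 0.60791817 -0.02578548] [0.5 1.7 2.6 0.8 1.6 0.6]
side 10.49170795052095 [0.55374572 0.20963964] axis [0.58634018 0.08855042] btn [ 0.60819137 -0.02944333] [1.1 4.8 1.7 2.9 0.9 5.5]
both 10.761317072025868 [0.55248565 0.21120856] axis [0.58564954 0.09027405] btn [ 0.60805572 -0.02761558] [2.  2.7 4.1 1.7 1.  1.6 1.1 2.9 3.1 3.2 1.9 7.4]
scene tip local [0.04271501 0.06111687] 0.07456435824964955 sel deg -55.05003337364315
side tip local [0.02510988 0.0384858 ] 0.045952834257014095 sel deg -56.87774610080411
```

>>> arm_command(
  motion="0 0 -0.2 0 0 0 0;0 0 -0.2 0 0 0 0;0 0 -0.2 0 0 0 0;0 0 -0.2 0 0 0 0;-0.1 -0.04 -0.1 0 0 0 0;-0.18 -0.077 0 0 0 0 0;-0.18 -0.077 0 0 0 0 0;-0.18 -0.077 0 0 0 0 0;-0.18 -0.077 0 0 0 0 0;-0.18 -0.077 0 0 0 0 0",
)

```text
time_s: 1.73
eef_pos: [0.3876, 0.3588, 0.4204]
eef_rot: [0.0, 0.209, 0.978, -0.0]
wrist_force: [0.4, 0.1, -0.7]
opening: -0.004
```

>>> arm_command(
  motion="-0.17 -0.072 0 0 0 0 0;-0.17 -0.072 0 0 0 0 0;-0.17 -0.072 0 0 0 0 0;-0.17 -0.072 0 0 0 0 0;-0.17 -0.072 0 0 0 0 0;-0.17 -0.072 0 0 0 0 0;-0.17 -0.072 0 0 0 0 0;-0.17 -0.072 0 0 0 0 0;-0.17 -0.072 0.1 0 0 0 0;-0.17 -0.072 0.2 0 0 0 0",
)

```text
time_s: 2.57
eef_pos: [0.6453, 0.0785, 0.3792]
eef_rot: [0.01, 0.21, 0.978, 0.002]
wrist_force: [1.2, -0.2, 0.5]
opening: -0.001
```

Run:
```python
from bench import *
import cv2
o=get_obs();c=camera("wrist");cv2.imwrite("pics/w1.png",c["img"][:,:,::-1])
print(o["time_s"],o["eef_pos"].round(4),o["eef_rot"].round(4),o["q"].round(3))
```

```text
2.5667 [0.6453 0.0785 0.3792] [0.0096 0.21   0.9777 0.0023] [-0.062  0.26   1.22   0.002  1.641 -1.21 ]
```

View pics/w1.png

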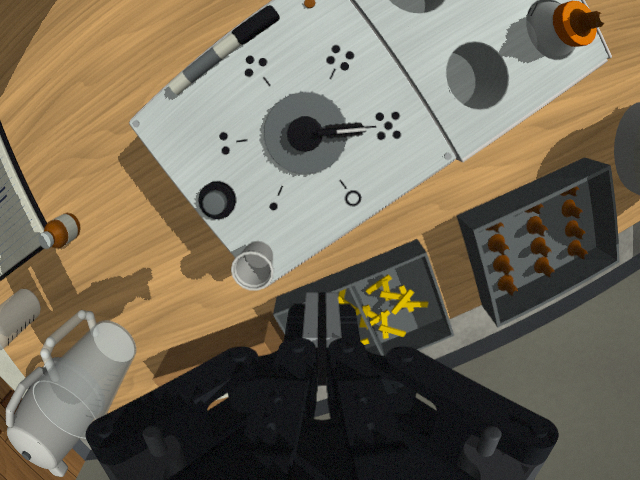

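```bash
cat >> h.py <<'E'
from scipy.spatial.transform import Rotation as Ro
M=np.array([[5.39837560e-04,-9.45926875e-01,-3.24379494e-01,8.35215759e-02],[9.99999669e-01,3.12980831e-04,7.51528400e-04,-5.21487091e-04],[-6.09366347e-04,-3.24379792e-01,9.45926730e-01,-1.43792658e-01]])
def wun(pos,q,uv,z):
    R=Ro.from_quat([q[1],q[2],q[3],q[0]]).as_matrix()
    d=np.array([uv[0]-321.585,uv[1]-235.274]);r=np.hypot(*d);a=r/371.648
    v=np.r_[d/r*np.sin(a),np.cos(a)]
    v=R@M[:,:3]@v;c=R@M[:,3]+pos
    return (c+v*(z-c[2])/v[2])[:2]
E
cat > fw.py <<'E'
from fit import *
pos=[.6453,.0785,.3792];q=[.0096,.21,.9777,.0023]
P=[(353,198),(274,206),(225,143),(256,66),(340,57),(388,126)]
W=np.array([wun(pos,q,p,.13) for p in P])
print('---');th,R,t,e=fit(L,W);ax=R@[.01,-.125]+t
print(np.degrees(th),t,'axis',ax,'btn',R@[.01,-.245]+t,e*1e3)
print('btn direct',wun(pos,q,(215,201),.152), 'hub',wun(pos,q,(305,133),.15))
for uv in((369,128),):
    l=R.T@(wun(pos,q,uv,.158)-ax);print(l,np.hypot(*l),np.degrees(np.arctan2(-l[1],l[0])))
E
python3 fw.py; python3 -c "
import cv2
a=cv2.imread('pics/w1.png');cv2.imwrite('pics/w1c.png',cv2.resize(a[30:230,190:420],(690,600),interpolation=cv2.INTER_CUBIC))"
```

```text
scene 11.030248218084493 [0.55122774 0.21277519] axis [0.58495891 0.09199768] btn [ 0.60791817 -0.02578548] [0.5 1.7 2.6 0.8 1.6 0.6]
side 10.49170795052095 [0.55374572 0.20963964] axis [0.58634018 0.08855042] btn [ 0.60819137 -0.02944333] [1.1 4.8 1.7 2.9 0.9 5.5]
both 10.761317072025868 [0.55248565 0.21120856] axis [0.58564954 0.09027405] btn [ 0.60805572 -0.02761558] [2.  2.7 4.1 1.7 1.  1.6 1.1 2.9 3.1 3.2 1.9 7.4]
scene tip local [0.04271501 0.06111687] 0.07456435824964955 sel deg -55.05003337364315
side tip local [0.02510988 0.0384858 ] 0.045952834257014095 sel deg -56.87774610080411
---
11.480520486971331 [0.55157436 0.20933445] axis [0.58625363 0.08882574] btn [ 0.61013781 -0.02877335] [0.42891134 0.61231528 0.31034019 1.26026135 0.71539716 0.66954651]
btn direct [ 0.60853565 -0.02601184] hub [0.5854644  0.08926957]
[0.03090649 0.05478876] 0.06290484344261851 -60.572538150700176
```

View pics/w1c.png

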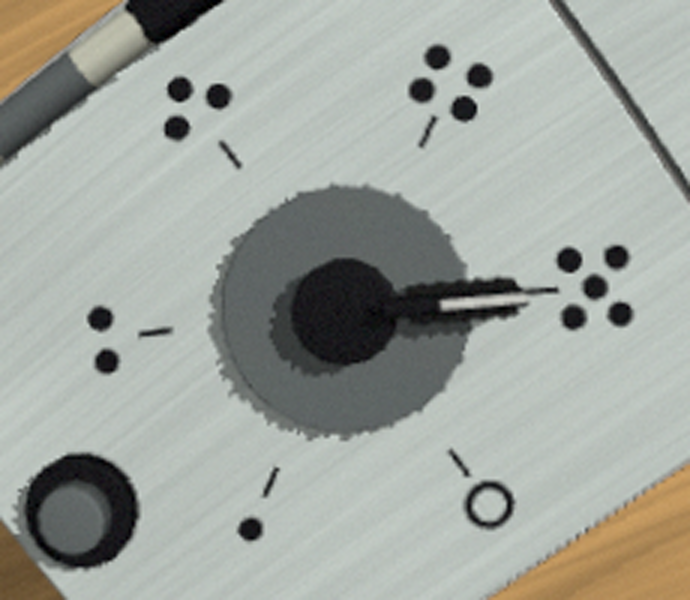

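>>> arm_command(
  motion="0.15 0.165 0 0 0 -0.08 0;0 0 0.2 0 0 0 0;0 0 0.2 0 0 0 0;0 0 0.2 0 0 0 0;0 0 0.2 0 0 0 0;0 0 0.1 0 0 0 0;0 0 0 0 0 0 0",
)

```text
time_s: 3.2
eef_pos: [0.6336, 0.114, 0.1809]
eef_rot: [0.003, 0.173, 0.985, -0.0]
wrist_force: [-0.6, 0.0, 0.4]
opening: 0.001
```

```bash
cat > look.py <<'E'
import sys
from bench import *
import cv2
from h import *
o=get_obs();print(o["time_s"],o["eef_pos"].round(4),o["eef_rot"].round(4),"F",o["wrist_force"].round(1),o["q"].round(2))
R=Ro.from_quat([*o["eef_rot"][1:],o["eef_rot"][0]]).as_matrix();print(R.round(3), np.degrees(np.arctan2(R[1,0],R[0,0])))
for a in sys.argv[1:]:
    n,f=a.split(":");c=camera(n);cv2.imwrite(f"pics/{f}.png",c["img"][:,:,::-1])
E
python3 look.py wrist:w2
```

```text
3.2 [0.6336 0.114  0.1809] [ 2.700e-03  1.726e-01  9.850e-01 -2.000e-04] F [-0.6  0.   0.4] [-0.01  0.37  1.47 -0.    1.29 -1.23]
[[-0.94   0.34   0.005]
 [ 0.34   0.94  -0.001]
 [-0.005  0.    -1.   ]] 160.1166905792427
```

View pics/w2.png

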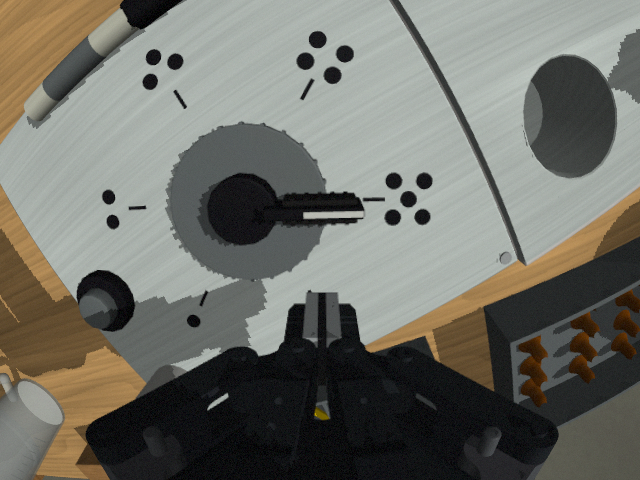

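>>> arm_command(
  motion="0.025 0.028 0.1 0 0 -0.02 0;0 0 0.09 0 0 0 0;0 0 0 0 0 0 0;0.03 0 0 0 0 0 0;0.03 0 0 0 0 0 0;0 0 0 0 0 0 0",
)

```text
time_s: 3.75
eef_pos: [0.6263, 0.1254, 0.1565]
eef_rot: [0.011, 0.162, 0.987, 0.001]
wrist_force: [-0.0, -0.2, 0.7]
opening: -0.0
```

```bash
python3 look.py wrist:w3
```

```text
3.75 [0.6263 0.1254 0.1565] [0.0112 0.1621 0.9867 0.0012] F [-0.  -0.2  0.7] [ 0.01  0.38  1.52 -0.    1.22 -1.23]
[[-0.947  0.32   0.023]
 [ 0.32   0.947 -0.001]
 [-0.022  0.006 -1.   ]] 161.3348463586212
```

View pics/w3.png

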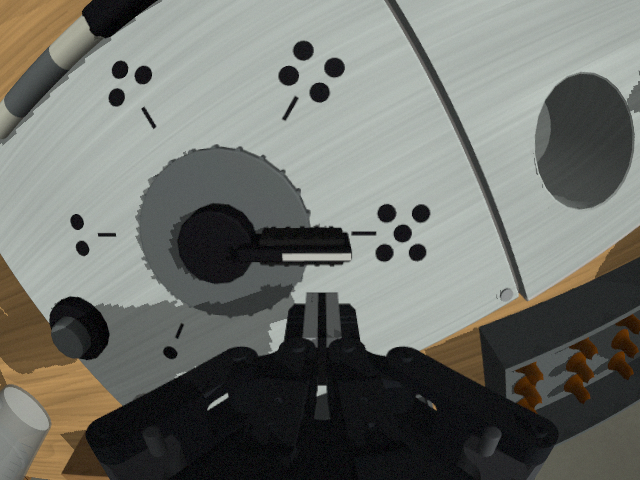

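>>> arm_command(
  motion="0 0 0.04 0 0.02 0 0;0 0 0.03 0 0 0 0;0 0 0.01 0 0 0 0;0 0 0 0 0 0 0",
)

```text
time_s: 4.13
eef_pos: [0.6295, 0.1252, 0.1437]
eef_rot: [0.004, 0.162, 0.987, 0.004]
wrist_force: [-0.8, 0.2, -0.0]
opening: -0.005
```

```bash
python3 look.py
```

```text
4.1333 [0.6295 0.1252 0.1437] [0.0038 0.1621 0.9868 0.0037] F [-0.8  0.2 -0. ] [ 0.01  0.4   1.51  0.01  1.22 -1.24]
[[-0.947  0.32   0.009]
 [ 0.32   0.947  0.006]
 [-0.006  0.009 -1.   ]] 161.3355832522895
```

>>> arm_command(
  motion="0.04 0 0 0 0 0 0;0.03 0 0 0 0 0 0;0.03 0.008 0 0 0 -0.1 0;0.03 0.008 0 0 0 -0.1 0",
)

```text
time_s: 4.47
eef_pos: [0.6088, 0.1341, 0.1434]
eef_rot: [0.009, 0.057, 0.998, 0.002]
wrist_force: [9.4, -2.9, -6.0]
opening: -0.001
```

```bash
python3 look.py wrist:w4
```

```text
4.4667 [0.6088 0.1341 0.1434] [0.0094 0.057  0.9983 0.0023] F [ 9.4 -2.9 -6. ] [ 0.03  0.36  1.57  0.    1.19 -1.43]
[[-0.993  0.114  0.019]
 [ 0.114  0.993  0.004]
 [-0.019  0.006 -1.   ]] 173.46017808620124
```

View pics/w4.png

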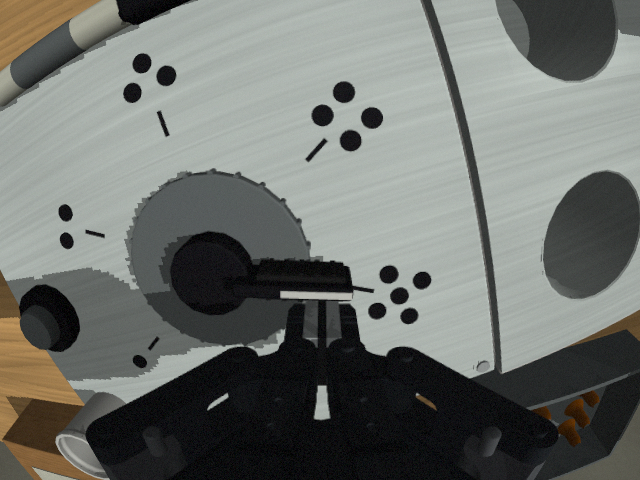

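>>> arm_command(
  motion="0.03 0.008 0 0 0.01 -0.1 0;0.03 0.008 0 0 0 -0.1 0;0.03 0.008 0 0 0 -0.1 0",
)

```text
time_s: 4.77
eef_pos: [0.5939, 0.1391, 0.1442]
eef_rot: [0.011, -0.109, 0.994, 0.001]
wrist_force: [5.8, 0.1, -3.9]
opening: 0.004
```

```bash
python3 look.py wrist:w5
```

```text
4.7667 [0.5939 0.1391 0.1442] [ 1.080e-02 -1.088e-01  9.940e-01  7.000e-04] F [ 5.8  0.1 -3.9] [ 0.03  0.33  1.61  0.    1.18 -1.76]
[[-0.976 -0.216  0.021]
 [-0.216  0.976  0.004]
 [-0.022 -0.001 -1.   ]] -167.5039640757594
```

View pics/w5.png

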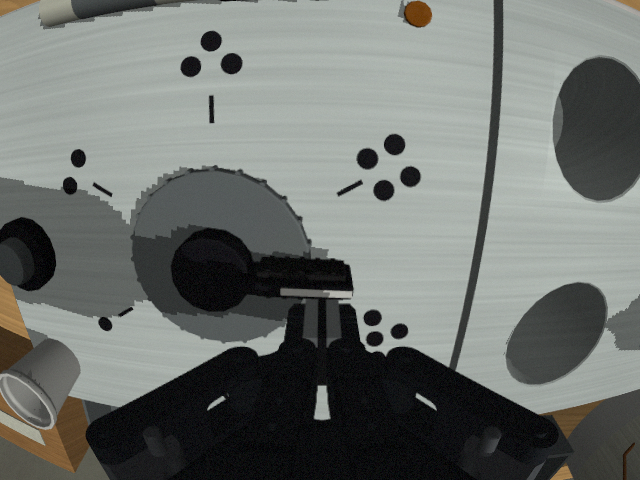

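>>> arm_command(
  motion="0.03 0.006 0 0 0.01 -0.1 0;0.03 0.006 0 0 0 -0.05 0;0 0 0 0 0 0 0;0 0 0 0 0 0 0",
)

```text
time_s: 5.15
eef_pos: [0.5792, 0.1394, 0.1444]
eef_rot: [0.006, -0.19, 0.982, -0.001]
wrist_force: [0.0, 0.8, 0.4]
opening: 0.002
```

```bash
python3 look.py wrist:w6
```

```text
5.15 [0.5792 0.1394 0.1444] [ 5.800e-03 -1.903e-01  9.817e-01 -5.000e-04] F [0.  0.8 0.4] [ 0.04  0.31  1.64  0.    1.18 -1.92]
[[-0.927 -0.374  0.012]
 [-0.374  0.928  0.001]
 [-0.011 -0.003 -1.   ]] -158.05636365945827
```

View pics/w6.png

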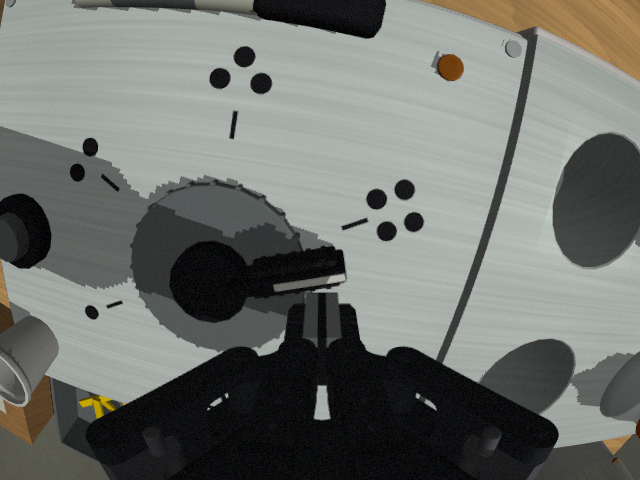

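>>> arm_command(
  motion="0 0 0 0 0 0 0;0 0 0 0 0 0 0;0 0 0 0 0 0 0",
)

```text
time_s: 5.45
eef_pos: [0.5789, 0.1396, 0.1443]
eef_rot: [0.005, -0.188, 0.982, -0.0]
wrist_force: [0.3, 0.4, 0.0]
opening: 0.001
```

```bash
python3 look.py wrist:w7
```

```text
5.45 [0.5789 0.1396 0.1443] [ 5.300e-03 -1.881e-01  9.821e-01 -4.000e-04] F [0.3 0.4 0. ] [ 0.04  0.31  1.64  0.    1.19 -1.91]
[[-0.929 -0.369  0.011]
 [-0.369  0.929  0.001]
 [-0.01  -0.003 -1.   ]] -158.31627216770912
```

View pics/w7.png

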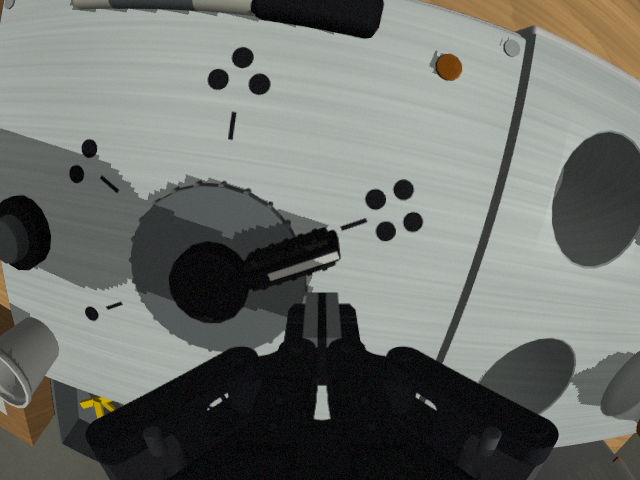

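>>> arm_command(
  motion="0.028 0.006 0 0 0.01 -0.1 0;0.028 0.006 0 0 0 -0.1 0;0.028 0.006 0 0 0 -0.1 0;0.028 0.006 0 0 0 -0.1 0;0.028 0.006 0 0 0 -0.1 0",
)

```text
time_s: 5.92
eef_pos: [0.5573, 0.1324, 0.1449]
eef_rot: [0.006, -0.443, 0.896, -0.001]
wrist_force: [4.7, 8.6, -4.7]
opening: -0.003
```

```bash
python3 look.py wrist:w8
```

```text
5.9167 [0.5573 0.1324 0.1449] [ 0.0065 -0.4434  0.8963 -0.0009] F [ 4.7  8.6 -4.7] [ 0.02  0.26  1.7   0.    1.17 -2.47]
[[-0.607 -0.795  0.012]
 [-0.795  0.607  0.004]
 [-0.011 -0.007 -1.   ]] -127.35295189747127
```

View pics/w8.png

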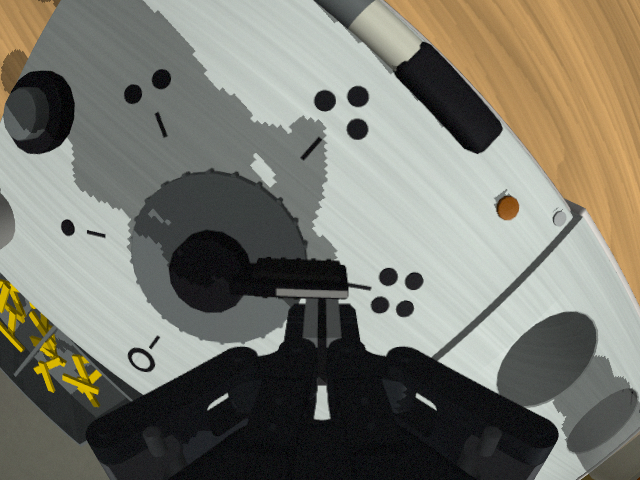

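>>> arm_command(
  motion="0.03 0.006 0 0 0.01 -0.07 0;0.03 0.004 0 0 0 -0.07 0;0.03 0.003 0 0 0 -0.05 0",
)

```text
time_s: 6.22
eef_pos: [0.5473, 0.1231, 0.1448]
eef_rot: [0.007, -0.536, 0.844, -0.002]
wrist_force: [3.1, 7.0, -1.4]
opening: 0.002
```

```bash
python3 look.py wrist:w9
```

```text
6.2167 [0.5473 0.1231 0.1448] [ 0.0065 -0.5364  0.8439 -0.0016] F [ 3.1  7.  -1.4] [ 0.01  0.23  1.73  0.    1.16 -2.7 ]
[[-0.424 -0.905  0.013]
 [-0.905  0.424  0.004]
 [-0.009 -0.01  -1.   ]] -115.11177955911147
```

View pics/w9.png

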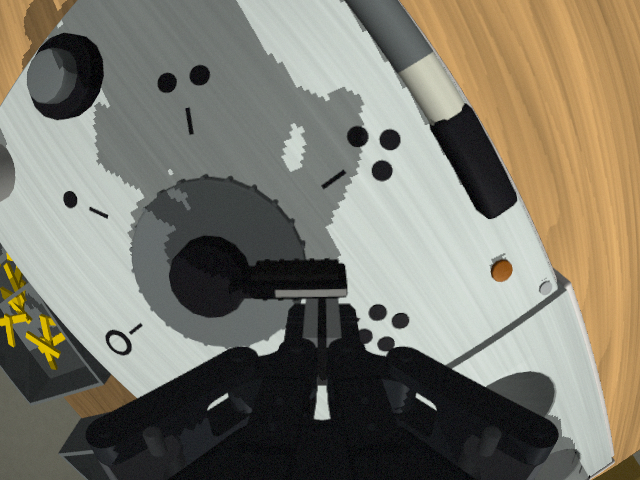

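>>> arm_command(
  motion="0.03 0.005 0 0 0 -0.05 0;0.03 0.002 0 0 0 -0.03 0;0 0 0 0 0 0 0;0 0 0 0 0 0 0;0 0 0 0 0 0 0;0 0 0 0 0 0 0",
)

```text
time_s: 6.77
eef_pos: [0.542, 0.1134, 0.1449]
eef_rot: [0.008, -0.572, 0.82, -0.002]
wrist_force: [-0.1, -0.4, 0.4]
opening: 0.003
```

```bash
python3 look.py wrist:w10
```

```text
6.7667 [0.542  0.1134 0.1449] [ 0.008  -0.5719  0.8203 -0.0016] F [-0.1 -0.4  0.4] [-0.01  0.22  1.75  0.01  1.16 -2.8 ]
[[-0.346 -0.938  0.015]
 [-0.938  0.346  0.007]
 [-0.011 -0.012 -1.   ]] -110.2293973035976
```

View pics/w10.png

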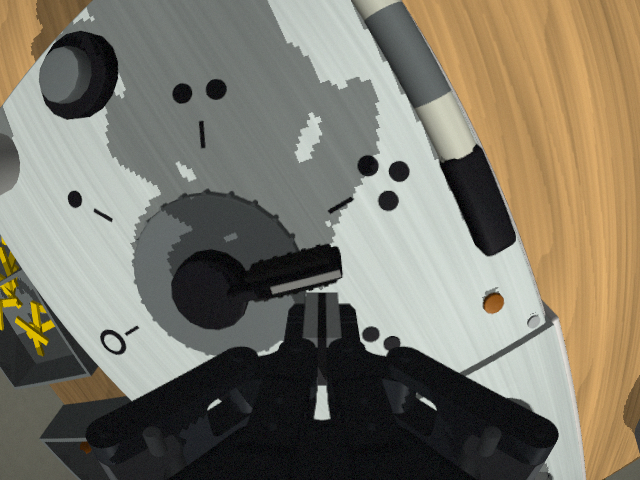

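>>> arm_command(
  motion="-0.05 0 0 0 0 0 0;0 0 -0.2 0 0 0.1 0;0 0 -0.2 0 0 0.1 0;0 0 -0.2 0 0 0.1 0;0 0 -0.1 0 0 0.1 0;0 0 0 0 0 0 0",
)

```text
time_s: 7.32
eef_pos: [0.5422, 0.1255, 0.2868]
eef_rot: [0.003, -0.379, 0.926, 0.002]
wrist_force: [1.6, -0.0, 0.2]
opening: -0.002
```

```bash
python3 look.py wrist:w11
```

```text
7.3167 [0.5422 0.1255 0.2868] [ 0.0034 -0.3786  0.9255  0.0024] F [ 1.6 -0.   0.2] [ 0.01  0.09  1.59  0.01  1.45 -2.34]
[[-0.713 -0.701  0.005]
 [-0.701  0.713  0.007]
 [-0.008  0.002 -1.   ]] -135.50284091006094
```

View pics/w11.png

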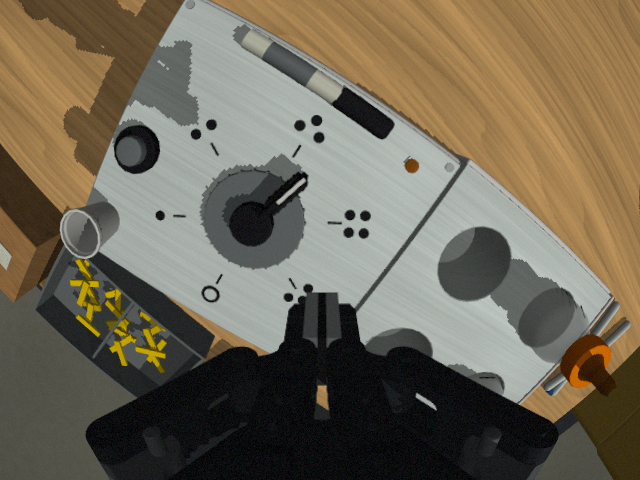

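Run:
```python
from fit import *
pos=[.5422,.1255,.2868];q=[.0034,-.3786,.9255,.0024]
P=[(211,294),(160,216),(204,129),(310,129),(357,224)]
W=np.array([wun(pos,q,p,.13) for p in P])
th,R,t,e=fit(L[:5],W);ax=R@[.01,-.125]+t
print('---',np.degrees(th),'axis',ax,'btn',R@[.01,-.245]+t,e*1e3)
print('btn',wun(pos,q,(132,149),.152))
l=R.T@(wun(pos,q,(304,178),.158)-ax);print(l,np.hypot(*l),np.degrees(np.arctan2(-l[1],l[0])))
```

```text
scene 11.030248218084493 [0.55122774 0.21277519] axis [0.58495891 0.09199768] btn [ 0.60791817 -0.02578548] [0.5 1.7 2.6 0.8 1.6 0.6]
side 10.49170795052095 [0.55374572 0.20963964] axis [0.58634018 0.08855042] btn [ 0.60819137 -0.02944333] [1.1 4.8 1.7 2.9 0.9 5.5]
both 10.761317072025868 [0.55248565 0.21120856] axis [0.58564954 0.09027405] btn [ 0.60805572 -0.02761558] [2.  2.7 4.1 1.7 1.  1.6 1.1 2.9 3.1 3.2 1.9 7.4]
scene tip local [0.04271501 0.06111687] 0.07456435824964955 sel deg -55.05003337364315
side tip local [0.02510988 0.0384858 ] 0.045952834257014095 sel deg -56.87774610080411
--- 11.798671358865866 axis [0.58635789 0.08894883] btn [ 0.61089469 -0.02851582] [0.54028685 1.15294662 0.42049121 1.77602122 0.79578066]
btn [ 0.60653313 -0.02728008]
[-0.05727839  0.0153832 ] 0.059308152946981774 -164.96687296628374
```

>>> arm_command(
  motion="0.06 -0.156 0 0 0 0 0;0.06 -0.156 0 0 0 0 0;0.06 -0.156 0 0 0 0 0;0.06 -0.156 0 0 0 0 0;0.03 -0.1 0 0 0 0 0;0 0 0 0 0 0.11 0;0 0 0 0 0 0.11 0;0 0 0 0 0 0.11 0;0 0 0 0 0 0.11 0;0 0 0 0 0 0.11 0",
)

```text
time_s: 8.2
eef_pos: [0.6041, -0.0163, 0.2633]
eef_rot: [-0.01, -0.106, 0.994, 0.008]
wrist_force: [0.7, 0.4, -0.2]
opening: -0.002
```

```bash
python3 look.py wrist:w12 scene:s12 side:d12
python3 - <<'E'
import cv2
a=cv2.imread("pics/scene0.png")*0
a=cv2.imread("pics/s12.png");x=cv2.resize(a[200:310,260:400],(700,550),interpolation=cv2.INTER_CUBIC);cv2.imwrite("pics/s12c.png",x)
E
```

```text
8.2 [ 0.6041 -0.0163  0.2633] [-0.0097 -0.1056  0.9943  0.0078] F [ 0.7  0.4 -0.2] [-0.23  0.24  1.48  0.01  1.45 -2.01]
[[-0.978 -0.21  -0.021]
 [-0.21   0.978  0.013]
 [ 0.018  0.018 -1.   ]] -167.8675164122882
```

View pics/w12.png

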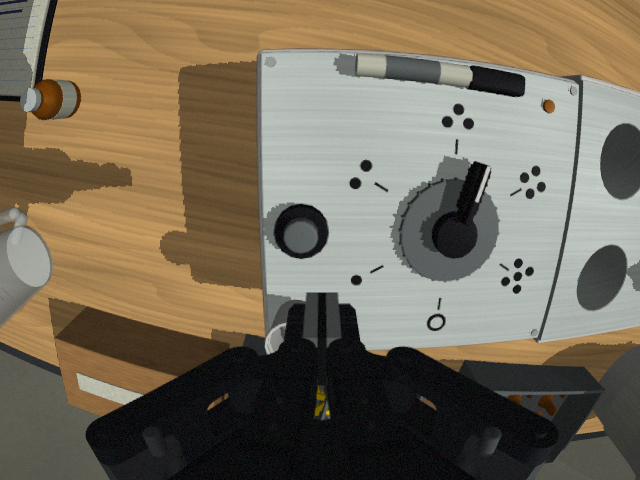

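View pics/s12c.png

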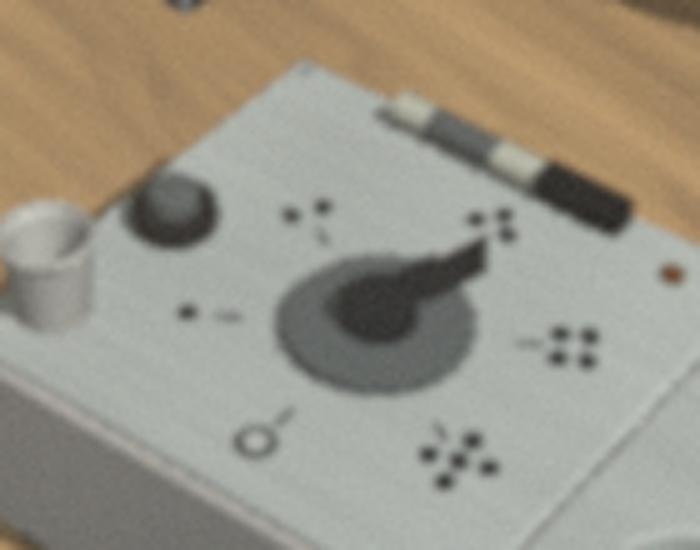

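```bash
python3 - <<'E' | tail -4
from fit import *
pos=[.6041,-.0163,.2633];q=[-.0097,-.1056,.9943,.0078]
P=[(436,322),(356,280),(361,174),(458,117),(533,182),(517,276)]
W=np.array([wun(pos,q,p,.13) for p in P])
th,R,t,e=fit(L,W);ax=R@[.01,-.125]+t
print('---',np.degrees(th),'axis',ax,'btn',R@[.01,-.245]+t,e*1e3)
print('btn',wun(pos,q,(301,232),.152),'hub',wun(pos,q,(454,234),.15))
l=R.T@(wun(pos,q,(486,165),.158)-ax);print(l,np.hypot(*l),np.degrees(np.arctan2(-l[1],l[0])))
l=R.T@(unproj('scene',(260+485/5,200+240/5),.158)-ax);print(l,np.hypot(*l),np.degrees(np.arctan2(-l[1],l[0])))
E
```

```text
--- 11.478159824407866 axis [0.58583401 0.08911528] btn [ 0.60971334 -0.0284848 ] [1.06409259 1.33625788 0.4884234  3.9948197  0.83441193 0.82050858]
btn [ 0.60630495 -0.02938858] hub [0.58448369 0.08527327]
[-0.05745297  0.01354295] 0.05902758504329148 -166.73623101677242
[-0.0505373   0.02326607] 0.05563567990431032 -155.2798787569596
```

>>> arm_command(
  motion="0 0 0 0 0 0 0;0 0 0 0 0 0 0;0 0 0 0 0 0 0;0 0 0 0 0 0 0;0 0 0 0 0 0 0;0 0 0 0 0 0 0;0 0 0 0 0 0 0;0 0 0 0 0 0 0",
)

```text
time_s: 9.02
eef_pos: [0.6037, -0.0151, 0.2621]
eef_rot: [-0.01, -0.118, 0.993, 0.008]
wrist_force: [0.5, 0.3, 0.1]
opening: 0.0
```

```bash
python3 look.py wrist:w13
python3 - <<'E'
import cv2,numpy as np
a=cv2.imread("pics/w12.png");b=cv2.imread("pics/w13.png")
f=lambda i:cv2.resize(i[90:340,330:560],(390,424),interpolation=cv2.INTER_CUBIC)
cv2.imwrite("pics/cmp.png",np.hstack([f(a),f(b)]))
E
```

```text
9.0167 [ 0.6037 -0.0151  0.2621] [-0.0102 -0.1178  0.993   0.0082] F [0.5 0.3 0.1] [-0.23  0.24  1.48  0.01  1.45 -2.03]
[[-0.972 -0.234 -0.022]
 [-0.234  0.972  0.014]
 [ 0.018  0.019 -1.   ]] -166.46016752705455
```

View pics/cmp.png

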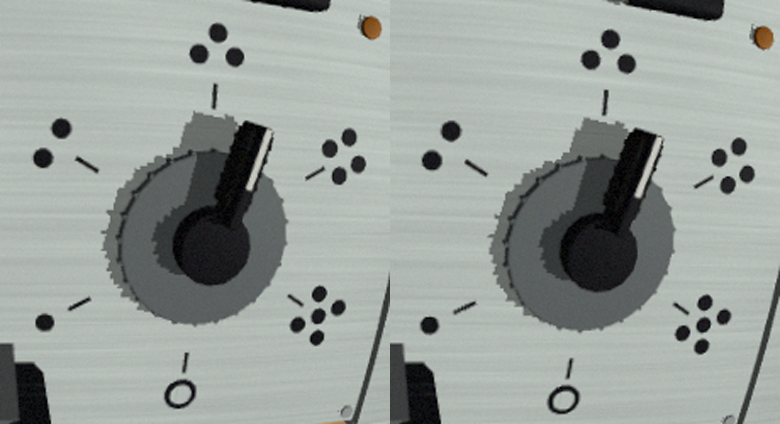

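>>> arm_command(
  motion="0.038 0.185 0 0.02 -0.02 0 0;0.038 0.185 0 0 0 0 0;0.038 0.185 0 0 0 0 0;0.038 0.185 0 0 0 0 0;0 0 0.1 0 0 0 0;0 0 0.15 0 0 0 0;0 0 0.1 0 0 0 0;0 0 0 0 0 0 0",
)

```text
time_s: 9.73
eef_pos: [0.5395, 0.1268, 0.1932]
eef_rot: [0.006, -0.117, 0.993, -0.002]
wrist_force: [-0.8, 0.5, 0.4]
opening: -0.0
```

```bash
python3 look.py wrist:w14
```

```text
9.7333 [0.5395 0.1268 0.1932] [ 0.0063 -0.1172  0.9931 -0.0016] F [-0.8  0.5  0.4] [ 0.02  0.16  1.71 -0.    1.26 -1.79]
[[-0.972 -0.233  0.013]
 [-0.233  0.973 -0.002]
 [-0.012 -0.005 -1.   ]] -166.53552205350294
```

View pics/w14.png

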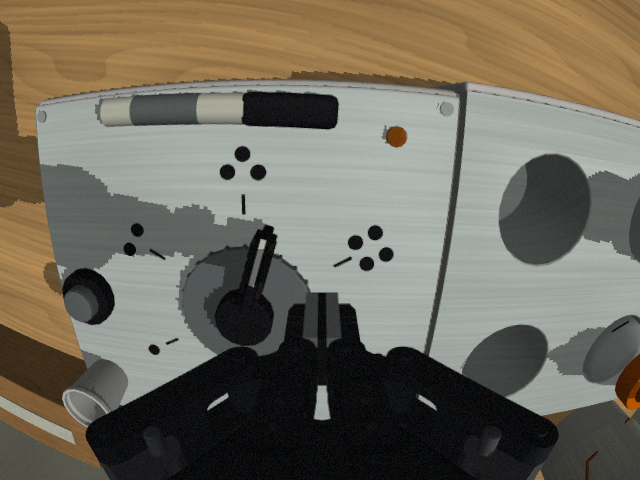

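>>> arm_command(
  motion="0 0 0.1 0 0.01 0 0;0 0 0.1 0 0 0 0;0 0 0.04 0 0 0 0;0 0 0 0 0 0 0;0 -0.03 0 0 0 0 0;0 -0.03 0 0 0 0 0;0 0 0 0 0 0 0",
)

```text
time_s: 10.37
eef_pos: [0.5505, 0.1128, 0.1562]
eef_rot: [0.009, -0.117, 0.993, -0.003]
wrist_force: [0.1, 0.3, -0.4]
opening: -0.0
```

```bash
python3 look.py wrist:w15
```

```text
10.3667 [0.5505 0.1128 0.1562] [ 0.0085 -0.1166  0.9931 -0.0032] F [ 0.1  0.3 -0.4] [-0.01  0.22  1.72 -0.    1.18 -1.81]
[[-0.973 -0.232  0.018]
 [-0.232  0.973 -0.004]
 [-0.016 -0.008 -1.   ]] -166.60411465227193
```

View pics/w15.png

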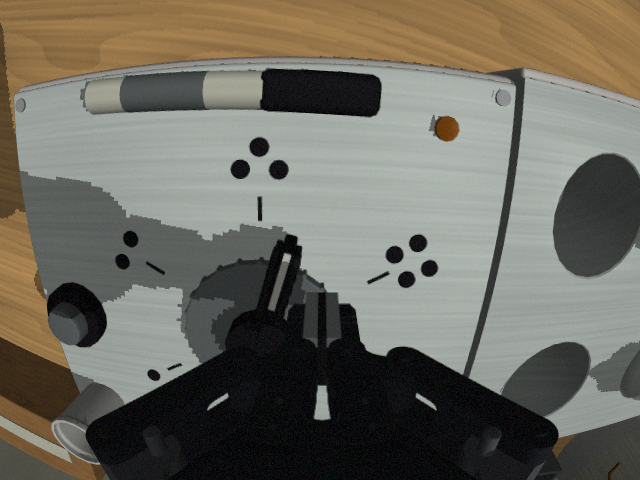

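>>> arm_command(
  motion="0.04 0.01 0.04 0 0.015 0 0;0.02 0 0.03 0 0 0 0;0.01 0 0 0 0 0 0;0 0 0 0 0 0 0",
)

```text
time_s: 10.75
eef_pos: [0.5365, 0.1114, 0.143]
eef_rot: [0.002, -0.116, 0.993, -0.004]
wrist_force: [-0.2, -0.1, 0.9]
opening: 0.003
```

```bash
python3 look.py
```

```text
10.75 [0.5365 0.1114 0.143 ] [ 0.0019 -0.116   0.9932 -0.0041] F [-0.2 -0.1  0.9] [-0.01  0.22  1.76 -0.01  1.17 -1.81]
[[-0.973 -0.23   0.005]
 [-0.23   0.973 -0.008]
 [-0.003 -0.009 -1.   ]] -166.6820620323352
```

Now push along −y, gently.

>>> arm_command(
  motion="0 -0.025 0 0 0 0 0;0 -0.025 0 0 0 0 0;0 -0.02 0 0 0 0 0;0 -0.02 0 0 0 0 0",
)

```text
time_s: 11.08
eef_pos: [0.5392, 0.0949, 0.1426]
eef_rot: [0.001, -0.117, 0.993, -0.002]
wrist_force: [-3.4, 10.9, 2.2]
opening: -0.002
```

```bash
python3 look.py wrist:w16
```

```text
11.0833 [0.5392 0.0949 0.1426] [ 6.000e-04 -1.167e-01  9.932e-01 -2.300e-03] F [-3.4 10.9  2.2] [-0.04  0.22  1.76 -0.    1.17 -1.84]
[[-0.973 -0.232  0.002]
 [-0.232  0.973 -0.004]
 [-0.001 -0.005 -1.   ]] -166.59184836603083
```

View pics/w16.png

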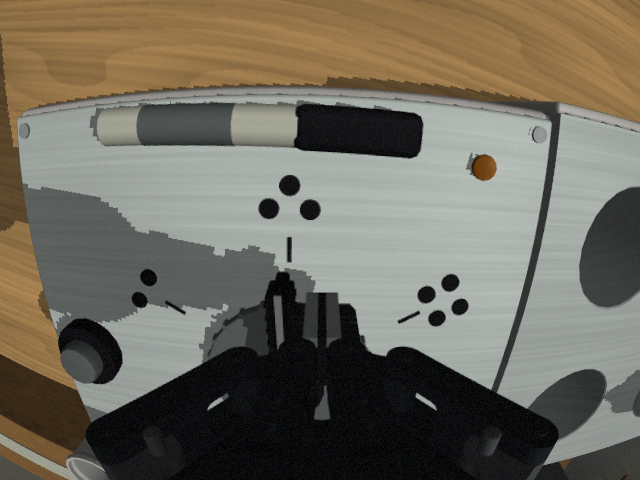

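>>> arm_command(
  motion="0 0 0 0 0 0 0;0 0.05 0 0 0 0 0;0 0.05 0 0 0 0 0;0 0 -0.2 0 0 0 0;0 0 -0.2 0 0 0 0;0 0 -0.2 0 0 0 0;-0.15 0 0 0 0 0 0;-0.15 0 0 0 0 0 0;0 0 0 0 0 0 0",
)

```text
time_s: 11.88
eef_pos: [0.5926, 0.133, 0.2691]
eef_rot: [0.001, -0.116, 0.993, -0.002]
wrist_force: [-1.2, 0.1, -0.6]
opening: -0.005
```

```bash
python3 look.py wrist:w17
```

```text
11.8833 [0.5926 0.133  0.2691] [ 0.0011 -0.1162  0.9932 -0.0024] F [-1.2  0.1 -0.6] [ 0.03  0.22  1.48 -0.    1.44 -1.78]
[[-0.973 -0.231  0.003]
 [-0.231  0.973 -0.005]
 [-0.002 -0.005 -1.   ]] -166.6561503819389
```

View pics/w17.png

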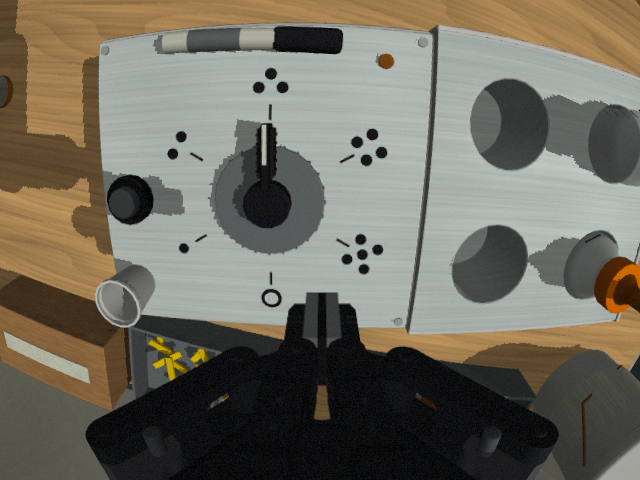

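```bash
cat > ang.py <<'E'
from fit import *
pos=[.5926,.133,.2691];q=[.0011,-.1162,.9932,-.0024]
P=[(271,298),(184,248),(177,147),(271,82),(369,147),(362,254)]
W=np.array([wun(pos,q,p,.13) for p in P])
th,R,t,e=fit(L,W);ax=R@[.01,-.125]+t
print('---',np.degrees(th),'axis',ax,'btn',R@[.01,-.245]+t,e*1e3)
print('btn',wun(pos,q,(124,202),.152),'collar',wun(pos,q,(131,199.5),.142),'hub',wun(pos,q,(267,204),.15))
for uv in((265,126),):
  l=R.T@(wun(pos,q,uv,.158)-ax);print(l,np.hypot(*l),np.degrees(np.arctan2(-l[1],l[0])))
E
python3 ang.py | tail -3;python3 -c "
import cv2
a=cv2.imread('pics/w17.png');cv2.imwrite('pics/w17c.png',cv2.resize(a[60:310,90:390],(720,600),interpolation=cv2.INTER_CUBIC))"
```

```text
--- 11.683344101908583 axis [0.58636677 0.0884337 ] btn [ 0.61066709 -0.02908011] [1.03122882 0.61901226 1.59550298 3.97290866 0.47158806 0.64657432]
btn [ 0.60817427 -0.02637791] collar [ 0.60835596 -0.02511263] hub [0.58515972 0.08910306]
[-0.05832277  0.00074576] 0.05832753962320294 -179.2674156034133
```

View pics/w17c.png

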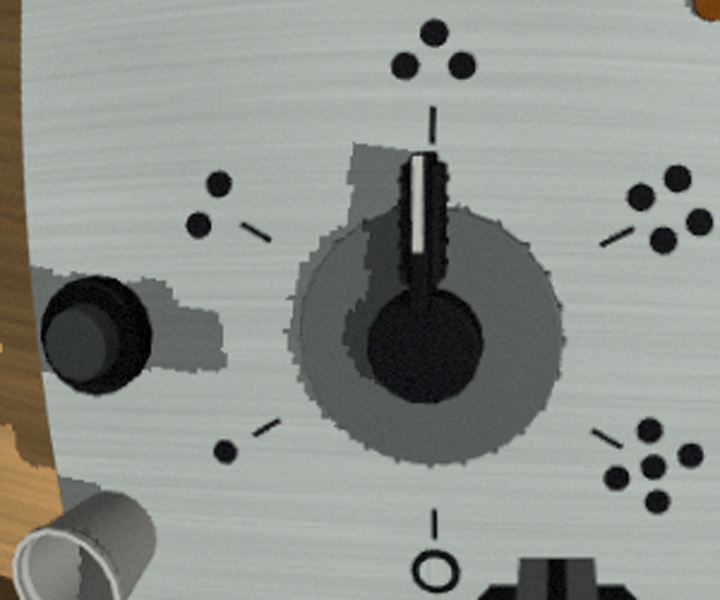

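>>> arm_command(
  motion="0.027 -0.2 0 0 0 0 0;0.027 -0.2 0 0 0 0 0;0.027 -0.2 0 0 0 0 0;0.027 -0.19 0 0 0 0 0;0 0 0.1 0 0 0 0;0 0 0.1 0 0 0 0;0 0 0 0 0 0 0",
)

```text
time_s: 12.52
eef_pos: [0.6014, -0.028, 0.2256]
eef_rot: [-0.003, -0.12, 0.993, -0.003]
wrist_force: [-1.0, 0.6, -0.8]
opening: 0.001
```

```bash
python3 look.py wrist:w18
```

```text
12.5167 [ 0.6014 -0.028   0.2256] [-0.0031 -0.1199  0.9928 -0.0027] F [-1.   0.6 -0.8] [-0.24  0.25  1.54 -0.01  1.36 -2.05]
[[-0.971 -0.238 -0.005]
 [-0.238  0.971 -0.006]
 [ 0.007 -0.005 -1.   ]] -166.22772370664114
```

View pics/w18.png

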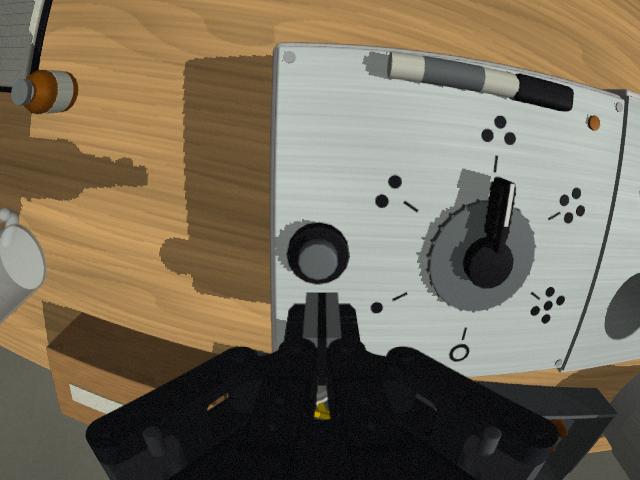

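```bash
python3 -c "
from h import *
print(wun([.6014,-.028,.2256],[-.0031,-.1199,.9928,-.0027],(318.5,257),.152))"
```

```text
[ 0.6069093 -0.029357 ]
```

>>> arm_command(
  motion="-0.03 0 0.1 0 0 0 0;0 0 0.12 0 0 0 0;0 0 0.05 0 0 0 0;0 0 0 0 0 0 0",
)

```text
time_s: 12.9
eef_pos: [0.6084, -0.024, 0.1768]
eef_rot: [-0.0, -0.122, 0.993, -0.004]
wrist_force: [0.6, -0.3, -0.1]
opening: -0.0
```

```bash
python3 look.py wrist:w19
```

```text
12.9 [ 0.6084 -0.024   0.1768] [-2.000e-04 -1.215e-01  9.926e-01 -3.700e-03] F [ 0.6 -0.3 -0.1] [-0.23  0.31  1.57 -0.01  1.26 -2.04]
[[-0.97  -0.241  0.001]
 [-0.241  0.97  -0.007]
 [ 0.001 -0.007 -1.   ]] -166.03768020950662
```

View pics/w19.png

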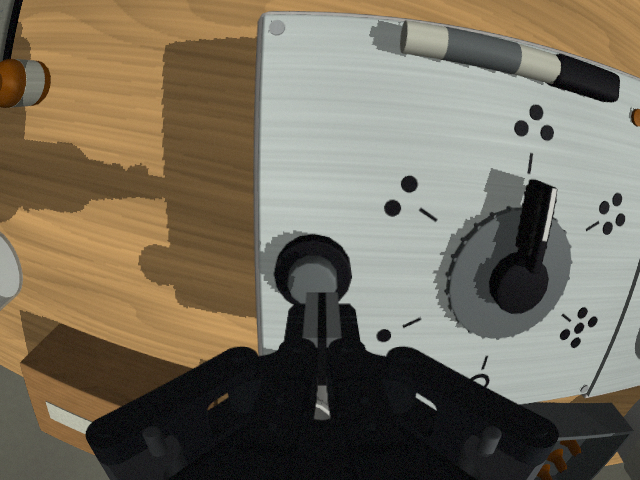

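>>> arm_command(
  motion="0.005 -0.018 0.05 0 0 0 0;0.01 0 0.04 0 0 0 0;0 0 0 0 0 0 0",
)

```text
time_s: 13.2
eef_pos: [0.6085, -0.028, 0.1626]
eef_rot: [0.003, -0.123, 0.992, -0.005]
wrist_force: [-0.4, -0.2, -0.5]
opening: -0.0
```

```bash
python3 look.py wrist:w20
```

```text
13.2 [ 0.6085 -0.028   0.1626] [ 0.0028 -0.1226  0.9924 -0.0048] F [-0.4 -0.2 -0.5] [-0.24  0.32  1.59 -0.01  1.23 -2.05]
[[-0.97  -0.243  0.007]
 [-0.243  0.97  -0.009]
 [-0.004 -0.01  -1.   ]] -165.91590784251255
```

View pics/w20.png

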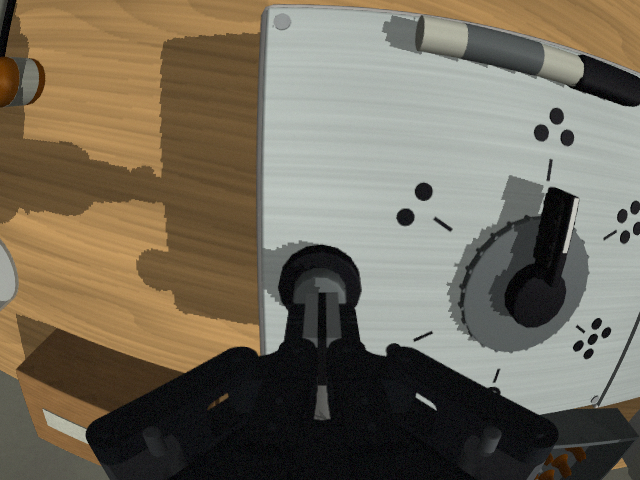

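Aligned over the button. Press down.

>>> arm_command(
  motion="0.01 0 0.04 0 0.01 0 0;0 0 0.04 0 0 0 0;0 0 0.04 0 0 0 0",
)

```text
time_s: 13.5
eef_pos: [0.6093, -0.0295, 0.1447]
eef_rot: [0.001, -0.122, 0.992, -0.007]
wrist_force: [-33.4, 7.6, 82.0]
opening: -0.0
```

>>> arm_command(
  motion="0 0 -0.05 0 0 0 0;0 0 -0.1 0 0 0 0;0 0 -0.2 0 0 0 0;0 0 -0.2 0 0 0 0;0 0 -0.2 0 0 0 0;0 0 0 0 0 0 0",
)

```text
time_s: 14.0
eef_pos: [0.6081, -0.0273, 0.298]
eef_rot: [-0.002, -0.122, 0.992, -0.006]
wrist_force: [1.7, -0.4, 1.3]
opening: 0.001
```

```bash
python3 look.py wrist:w21 scene:s21
```

```text
14.0 [ 0.6081 -0.0273  0.298 ] [-0.0016 -0.1224  0.9925 -0.0063] F [ 1.7 -0.4  1.3] [-0.23  0.21  1.44 -0.01  1.49 -2.05]
[[-0.97  -0.243 -0.002]
 [-0.243  0.97  -0.013]
 [ 0.005 -0.012 -1.   ]] -165.94577690601653
```

View pics/w21.png

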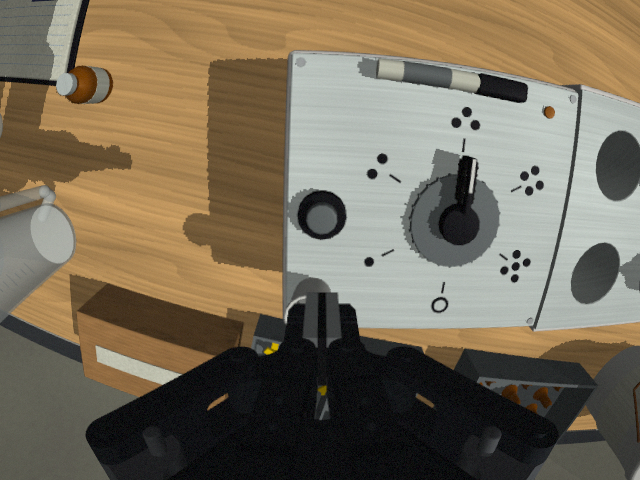

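View pics/s21.png

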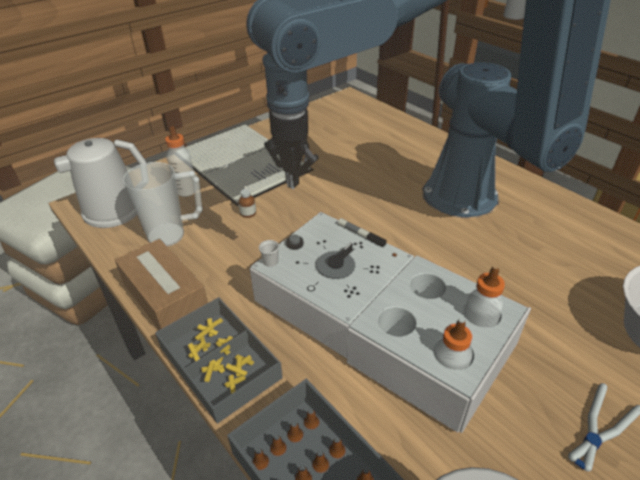

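```bash
python3 - <<'E' | tail -3
from fit import *
pos=[.6081,-.0273,.298];q=[-.0016,-.1224,.9925,-.0063]
P=[(440,305),(369,262),(377,167),(466,120),(531,181),(515,266)]
W=np.array([wun(pos,q,p,.13) for p in P])
th,R,t,e=fit(L,W);ax=R@[.01,-.125]+t
print(np.degrees(th),ax,e*1e3)
l=R.T@(wun(pos,q,(468,159),.158)-ax);print('sel',l,np.degrees(np.arctan2(-l[1],l[0])))
print('btn top if z=.152/.146',R.T@(wun(pos,q,(321,217),.152)-ax),R.T@(wun(pos,q,(321,217),.146)-ax))
E
python3 -c "
import cv2
a=cv2.imread('pics/w21.png');cv2.imwrite('pics/w21c.png',cv2.resize(a[90:320,280:560],(730,600),interpolation=cv2.INTER_CUBIC))"
```

```text
11.693136987294718 [0.58632572 0.08925   ] [0.94721874 0.65907671 0.64219196 3.4685683  0.9188488  0.48454669]
sel [-0.05891726 -0.00550431] 174.66266727835998
btn top if z=.152/.146 [-0.00269434 -0.12110579] [-0.00099003 -0.12111324]
```

View pics/w21c.png

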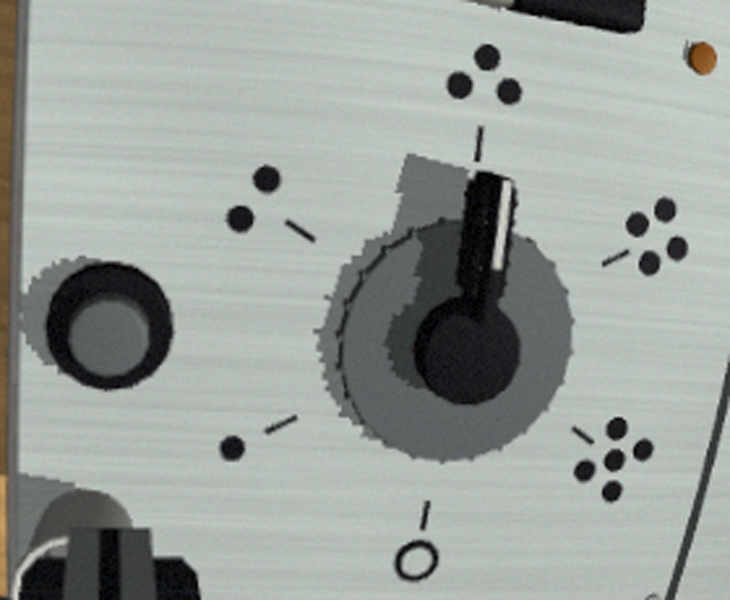

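```bash
python3 - <<'E' | tail -3
from fit import *
pos=[.6081,-.0273,.298];q=[-.0016,-.1224,.9925,-.0063]
P=[(440,305),(369,262),(377,167),(466,120),(531,181),(515,266)]
W=np.array([wun(pos,q,p,.13) for p in P])
th,R,t,e=fit(L,W);ax=R@[.01,-.125]+t
a=R.T@(wun(pos,q,(474.5,159),.158)-ax);b=R.T@(wun(pos,q,(471,193),.158)-ax)
for l in(a,b,a-b):print('sel',l,np.degrees(np.arctan2(-l[1],l[0])))
E
```

```text
sel [-0.05947794  0.00024904] -179.76010153559827
sel [-0.03126485  0.00086168] -178.4212822912587
sel [-0.02821308 -0.00061265] 178.75601649521928
```

Selector is at ±180° within about 1.5°, the button is out, and the robot is clear of everything.

```bash
python3 -c "
from bench import *
print(hand_in())"
```

```text
the job is handed in; nothing more can be done
None
```

The selector now points at the three-dot mark, and after that I pressed the start button once and it came back out. I handed the job in at about 14 s, within the 48 s limit; no verdict was reported.

- **Selector:** I pushed the tab from one side with the closed fingertips, from five dots through four to three. On the last click it stopped about 14° short, so I went back and gave it a second gentle push. In the last wrist picture it measured within about 1.5° of three dots.
- **Start button:** the fingertips went down to z = 0.1447, below the fully-in height of 0.146. In the wrist picture afterwards its top stands clear of the collar again.
- **Press force:** the wrist force read about 89 N in total at the bottom of the press, 82 N of it upward. That is far more than the 5 N needed but under the 120 N limit. It was the fingertips that pressed, not the arm or the gripper's body. Readings came only at the end of each move, so a brief higher peak would not show.
- **Other objects:** by eye in the last pictures, the bottles, pot, pen and vial look unmoved. The gripper finished about 15 cm above the button, touching nothing.
- **Disagreement:** the side and scene cameras differed by about 4 mm on the selector axis, so I used the wrist camera's fit.

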